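Seat the UV curing lantern in its silicone stand and switch it on

TASK

Pick up the UV curing lantern and lower it base first into the dished top of the silicone stand among the prints on the ceramic tray, keeping hold of it until it is down, so that it settles upright and fully home, then let go. Only then slide the small switch in the slot on its top all the way to the other end to turn it on, leaving the lantern properly seated. Leave the stand, the prints and the build plate where they are.

Things in the scene. Friction and masses are not known exactly. Their poses are not given: they have to be found in the camera images.
- lantern: UV curing lantern, loose, 0.5 to 0.75 kg, 170 mm tall, standing upright on the black mat, any yaw. White bowl-shaped convex base: flat foot 40 mm across, flank 50 mm across at 8 mm up, 62 at 20, 72 at 36 to 41. Above it a clear lamp tube 58 mm across, then a white head. Origin: centre of the foot's underside; z up along the axis; x along the slot on its top, towards the ON end.
- lantern_head (a point): centre of the lantern's white plastic head, on its axis, 149 mm above the foot; the head is a cylinder 62 mm across (63 mm over its fine flutes) from 128 to 170 mm up, best gripped from above. Axes as the lantern's.
- switch (a joint): slide switch, in m: 0 to 0.0015 at the start (off end, -x of the lantern), 0.012 at the far end (on, +x). About 0.5 N of friction, no spring; stays where left. A grey ribbed thumb piece, 18 by 15 mm, nearly fills a slot 34 by 18 mm, 4 mm deep, in the head's flat top and stands only 2 mm proud of it: a fingertip pressed lightly down on it (about 5 N) drags it along.
- switch_top (a point): centre of the upper face of the switch's thumb piece (moves with it); 172 mm above the lantern's foot, on the slot's centre line: 6 mm to -x of the lantern's axis when fully off, 6 mm to +x when fully on. Axes as the lantern's.
- stand: hard silicone stand, grey, round, loose, 0.26 kg, standing on the tray's floor near the middle: a waisted pedestal 96 mm across at the foot and 92 mm at the rim, 54.5 mm high, hollowed at the top into a conical dish that fits the lantern's base (mouth 80 mm across, narrowing to 50 mm across at 28.5 mm below the rim). Origin: centre of its underside; z up.
- seat (a point): point of the stand where the centre of the lantern's foot lies when the lantern is fully seated: on the stand's axis, 17.3 mm above its underside (37.2 mm below the rim).
- tray: white ceramic tray, fixed, 200 mm (x) by 250 mm (y), 18 mm high, floor 6 mm thick. Origin: centre of its underside. It may stand left or right of the robot's middle, the mat on the other side. A glass dome (163 mm high), two bottles and a scraper stand beyond both, more than 0.76 m ahead of the robot.
- mat: black rubber drip mat, fixed, 200 mm (x) by 280 mm (y), 3 mm thick. Origin: centre of its underside. The lantern stands on its -y half, the build plate on its +y half.
- print_tower: printed grey castle tower, loose, 64 mm high, 42 mm across, standing near a corner of the tray. Origin: centre of its underside.
- print_vase: printed grey vase, loose, 62 mm high, 44 mm across, near another corner of the tray. Origin: centre of its underside.
- print_gear: printed grey gear wheel with hub, loose, 52 mm across, 26 mm high, lying near a third corner of the tray. Origin: centre of its underside.
- plate: aluminium build plate, loose, 135 by 82 mm, lying on the mat; with its clamp and black knob 57 mm high. Origin: centre of its underside.
Mind the look-alikes: they are no part of the job. Leave any red look-alike of the lantern alone.

How it is judged:
By the outcome, as a careful person would: the job done as asked, in the order asked, and still so for the second after the job is handed in, with the robot touching nothing.
It also fails if it takes over 53 s, if anything falls off the work surface, if the arm or the gripper's body presses on something with over 40 N, if the wrist force passes 120 N, or if a joint passes its speed limit or range.

ROBOT

A 6-joint arm with a two-finger parallel gripper is mounted at the origin on the work surface. World frame = base frame: x ahead of the robot, y to its left, z up, the work surface at z = 0. Lengths are in m, angles in rad, forces in N, time in s.
With the tool pointing down it reaches from about 0.225 to 0.875 m from the base axis. Payload 3.4 kg.
Tool frame: the origin (TCP) lies between the finger pads; the fingertips stand 11 mm ahead of it and the grasp point (between the pads) lies 8 mm behind it; z points along the fingers, y is the line along which they close (so a half turn about z gives the same grasp; the last joint's range is limited). The gripper opens to 85 mm and grips with 20 to 120 N. Pads are 22 mm wide; open, the fingers measure 114 mm over their backs; the gripper's body (76 mm by 85 mm) begins 54 mm behind the grasp point. The pads swing forward as they close: fully open they stand 13 mm farther back than shut.
Start: joints at [1.147, 0.276, 1.505, -0, 1.361, -0.121], TCP at [0.171, 0.549, 0.213] pointing down, gripper open.
Joint ranges: [-2.89, 2.89], [-0.75, 2.08], [0.22, 2.7], [-1.18, 4.32], [0.11, 2.71], [-2.7, 2.7]. Speed limits (rad/s): [2.57, 2.57, 3.14, 3.14, 3.14, 3.14].

INTERFACE

Orientations are given as a unit quaternion [w, x, y, z].
In Python, from rig import manip, imaging gives the robot as it stands. The module is installed in compiled form; this text tells all that it offers.
- The arm moves only by the tool jog_arm, never from a script. Its argument "deltas" is one flat list of numbers, 7 for each row, row after row: the turn, a rotation vector about the world's x, y, z in degrees, then the shift along the world's x, y, z in mm, then the opening, from 0 (shut) to 1 (fully open). In form: [ax, ay, az, tx, ty, tz, gripper, ax, ay, az, tx, ty, tz, gripper, ...]. A call has 1 to 20 rows; each row is the pose to reach, as a shift and turn from the pose commanded when the call began; what a row does not reach only later rows make up. A row lasts 1/10 s, in which the tool goes at most 50 mm and 8.59 degrees, less where a joint would pass 70% of its speed; a pose out of reach is approached as far as the arm can. A call with a gripper value outside its range is refused whole. The fingers move at their own pace and stop on an object; "grip_force" is the grip in N (left out, the last holds). Time passes only in rows, so rows that repeat a pose let the fingers close. It gives the time, the measured TCP pose, the force, the opening and the grip force at its end, in the units of the state.
- manip.get_state(): the state, without advancing time (a new reading comes with each control period).
- imaging.get_image(name): name is "side" or "top"; returns the picture (384x512x3 uint8, blue, green, red); there is no depth.
- imaging.calibration(name): a dict with "mtx" (3x3 intrinsics, pixels), "dist" ([k1, k2, p1, p2, k3] as OpenCV has them; the pictures are not rectified), "cam_to_world" (4x4, takes a point from camera to world coordinates). Camera axes: x right, y down, z forward; pixel columns grow to the right and rows downward; lengths in m; the calibration is good to about 2 mm. A picture is of the moment at which its call begins. calibration takes no time and is no camera call.
- manip.sign_off(): hands the job in; it is judged then, once.
The state is a dict: "clock": time; "qpos": joint angles; "qd": joint speeds; "effort": joint torques, N m; "position": TCP position; "ee_rot": TCP orientation; "contact_force": force on the tool from outside, world axes, zero at the start; "moment": the same for the moment, N m; "width": finger opening in m; "gripper_force": force on a finger pad.
Only numpy, scipy, OpenCV 4.12 (cv2) and the standard library are available. Lean on these libraries where they do the work, as an engineer would, in place of code of your own. Each camera call takes 0.05 s, during which the arm holds its last target. There are 200 camera calls.

## Working session

There is one attempt and no reset: what is moved stays moved. The work goes in short steps, Python scripts to look and compute and a tool call to move; the robot and the scene stay as the last step left them, time stands still between calls to the robot, and variables do not carry over. Pictures are saved under pics/ and viewed, at most 10 in all, crops included, and the job is handed in when it is done.

Besides the shell and the picture viewer there is one more tool, called after "Request:" as name(argument=value, ...) on one line, values as JSON. jog_arm: Moves the arm, as the interface text tells. Its arguments: {"type":"object","properties":{"deltas":{"type":"array"},"grip_force":{"type":"number"}},"required":["deltas"]}

```bash
mkdir -p pics; cat > h.py <<'E'
import numpy as np, cv2
from rig import manip, imaging
def ray(cam,uv):
    c=imaging.calibration(cam);T=np.array(c["cam_to_world"])
    p=cv2.undistortPoints(np.array(uv,float).reshape(-1,1,2),np.array(c["mtx"]),np.array(c["dist"])).reshape(-1,2)
    d=np.c_[p,np.ones(len(p))]@T[:3,:3].T
    return T[:3,3],d
def onz(cam,uv,z):
    o,d=ray(cam,uv); return o+d*((z-o[2])/d[:,2])[:,None]
def proj(cam,P):
    c=imaging.calibration(cam);T=np.linalg.inv(np.array(c["cam_to_world"]))
    return cv2.projectPoints(np.array(P,float).reshape(-1,3),cv2.Rodrigues(T[:3,:3])[0],T[:3,3],np.array(c["mtx"]),np.array(c["dist"]))[0].reshape(-1,2)
E
python3 - <<'E'
from h import *
for n in("top","side"):
    im=imaging.get_image(n);cv2.imwrite(f"pics/{n}0.png",im)
    T=np.array(imaging.calibration(n)["cam_to_world"]);print(n,T.round(3).tolist(),np.array(imaging.calibration(n)["mtx"])[0,0])
s=manip.get_state();print(s)
E
```

```text
top [[-0.011, -0.984, 0.179, 0.368], [-1.0, 0.008, -0.018, 0.009], [0.016, -0.179, -0.984, 0.95], [0.0, 0.0, 0.0, 1.0]] 353.36782084697694
side [[0.857, -0.344, 0.385, 0.093], [-0.516, -0.568, 0.641, -0.67], [-0.002, -0.747, -0.664, 0.805], [0.0, 0.0, 0.0, 1.0]] 431.69750665046655
{'clock': 0.1, 'qpos': array([ 1.14698957e+00,  2.76507691e-01,  1.50601152e+00, -1.96554727e-05,
        1.36067684e+00, -1.21016739e-01]), 'qd': array([ 0.0007767 , -0.00051332, -0.00502272,  0.0012925 , -0.0005933 ,
       -0.00113499]), 'effort': array([ 1.65555455e-03, -4.17701018e+01, -2.46403706e+01, -2.98904779e-04,
        5.71395125e-03,  6.34559669e-06]), 'position': array([0.17127179, 0.54837967, 0.21233796]), 'ee_rot': array([-2.06445288e-04,  1.50815249e-01,  9.88561641e-01, -7.74720751e-04]), 'contact_force': array([-0.25331727,  0.20067946,  0.12755581]), 'moment': array([-0.03543769,  0.00551276,  0.04462771]), 'gripper_force': 0.0, 'width': 0.08516473613627275}
```

View pics/top0.png

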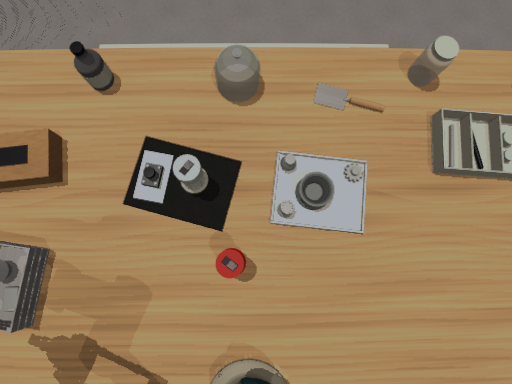

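View pics/side0.png

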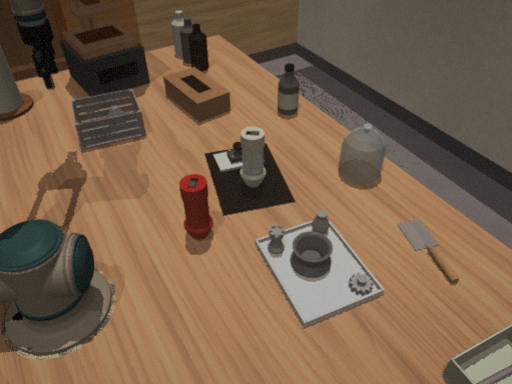

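Candidates for the lantern: white-headed one on the black mat, top (187,168) / side (252,135), and the red look-alike, top (231,263) / side (195,185). I choose the white one. The stand is at top (315,191), between the tower, the vase and the gear.

```bash
python3 - <<'E'
from h import *
t=cv2.imread("pics/top0.png");s=cv2.imread("pics/side0.png")
a=cv2.resize(t[140:210,160:230],(400,400),interpolation=cv2.INTER_CUBIC)
b=cv2.resize(s[115:195,220:300],(400,400),interpolation=cv2.INTER_CUBIC)
c=cv2.resize(t[150:235,265:375],(400,309),interpolation=cv2.INTER_CUBIC)
cv2.imwrite("pics/crop1.png",np.hstack([a,b]))
# rough positions
print("head top c",onz("top",[[187,168]],.173), "stand rim",onz("top",[[315,190]],.0605))
# edge fits: stand rim outer in top
g=cv2.cvtColor(t,cv2.COLOR_BGR2GRAY)
m=((g<165).astype(np.uint8)*255); m[:160]=0;m[:,:290]=0;m[225:]=0;m[:,345:]=0
n,l,st,ce=cv2.connectedComponentsWithStats(m);print("stand blobs",[(st[i].tolist(),ce[i].round(1).tolist()) for i in range(1,n) if st[i][4]>100])
# tray corners, white
hsv=cv2.cvtColor(t,cv2.COLOR_BGR2HSV)
m=((hsv[...,1]<50)&(hsv[...,2]>130)).astype(np.uint8)
m=cv2.morphologyEx(m,cv2.MORPH_OPEN,np.ones((3,3)))
n,l,st,ce=cv2.connectedComponentsWithStats(m)
for i in range(1,n):
    if st[i][4]>150 and 120<ce[i][0]<400: 
        p=np.argwhere(l==i)[:,::-1].astype(np.float32);print(st[i].tolist(),cv2.minAreaRect(p))
E
```

```text
head top c [[0.56015839 0.13443481 0.173     ]] stand rim [[ 0.52768599 -0.17655686  0.0605    ]]
stand blobs [([294, 171, 41, 41, 1292], [314.7, 191.2])]
[99, 43, 290, 5, 1195] ((243.5, 45.0), (4.0, 289.0), 90.0)
[314, 84, 34, 26, 601] ((330.38238525390625, 95.97059631347656), (30.802024841308594, 20.130456924438477), 14.03624439239502)
[134, 151, 39, 52, 987] ((152.81741333007812, 175.95785522460938), (29.90631675720215, 49.61899948120117), 12.994616508483887)
[271, 152, 94, 81, 4681] ((318.6994323730469, 191.3799285888672), (92.1998291015625, 72.18724822998047), 6.519801616668701)
[173, 155, 27, 26, 453] ((186.0, 167.5), (25.0, 26.0), 90.0)
```

View pics/crop1.png

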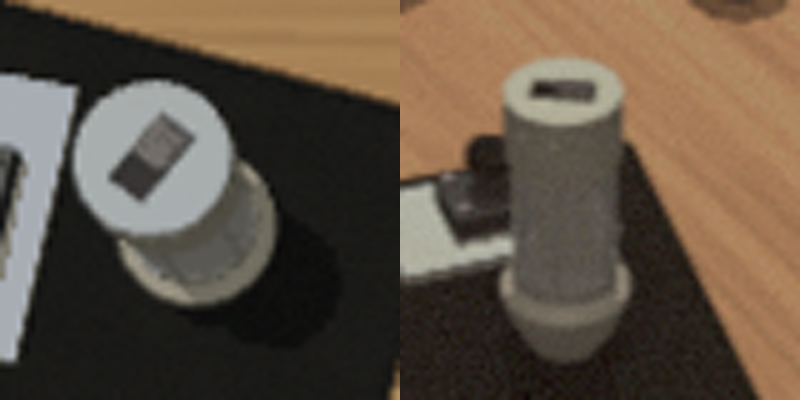

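```bash
python3 - <<'E'
from h import *
import itertools
def tri(a,b):
    o1,d1=ray("top",[a]);o2,d2=ray("side",[b]);d1=d1[0];d2=d2[0]
    k=np.linalg.lstsq(np.c_[d1,-d2],o2-o1,rcond=None)[0]
    return ((o1+k[0]*d1)+(o2+k[1]*d2))/2,np.linalg.norm((o1+k[0]*d1)-(o2+k[1]*d2))
c2t=lambda p:[160+(p[0]+.5)*70/400-.5,140+(p[1]+.5)*70/400-.5]
c2s=lambda p:[220+(p[0]+.5)*80/400-.5,115+(p[1]+.5)*80/400-.5]
print("head top tri",tri(c2t((153,158)),c2s((563,92) if 0 else (163,92))))
print("top@.173",onz("top",[c2t((153,158))],.173),"side@.173",onz("side",[c2s((163,92))],.173))
# head radius check and slot direction
e=onz("top",[c2t(p) for p in((73,158),(233,158),(153,80),(153,236))],.173);print("diam",np.linalg.norm(e[0]-e[1]),np.linalg.norm(e[2]-e[3]))
q=onz("top",[c2t(p) for p in((180,123.5),(126,191),(165,140))],.173);d=q[1]-q[0];print("slot len",np.linalg.norm(d),"ang",np.degrees(np.arctan2(d[1],d[0])),"mid",(q[0]+q[1])/2,"thumb",q[2])
# stand rim by segmentation -> rim outline points near z=.0605 ; fit circle after casting
for cam,(x0,y0,x1,y1) in (("top",(290,165,342,220)),("side",(285,225,340,285))):
    im=cv2.imread(f"pics/{cam}0.png");g=cv2.cvtColor(im,cv2.COLOR_BGR2GRAY)
    m=np.zeros_like(g);m[y0:y1,x0:x1]=(g[y0:y1,x0:x1]<150)*255
    m=cv2.morphologyEx(m,cv2.MORPH_OPEN,np.ones((3,3)))
    c=max(cv2.findContours(m,cv2.RETR_EXTERNAL,cv2.CHAIN_APPROX_NONE)[0],key=cv2.contourArea)[:,0].astype(float)
    w=onz(cam,c,.0605)[:,:2]; print(cam,"outline bbox",c.min(0),c.max(0))
    (cx,cy),r=cv2.minEnclosingCircle(w.astype(np.float32));print(" enclosing",cx,cy,r)
t=cv2.imread("pics/top0.png");s=cv2.imread("pics/side0.png")
a=cv2.resize(t[160:220,285:345],(400,400),interpolation=cv2.INTER_CUBIC)
b=cv2.resize(s[225:285,280:340],(400,400),interpolation=cv2.INTER_CUBIC)
cv2.imwrite("pics/crop2.png",np.hstack([a,b]))
E
```

```text
head top tri (array([0.56272906, 0.13628292, 0.17040004]), np.float64(0.00029523847015908394))
top@.173 [[0.56194004 0.13591238 0.173     ]] side@.173 [[0.56095376 0.1329494  0.173     ]]
diam 0.06321445378004555 0.06344129115587407
slot len 0.03426247670446443 ang 142.77142166374065 mid [0.56228954 0.13588892 0.173     ] thumb [0.56923365 0.13132626 0.173     ]
top outline bbox [295. 172.] [333. 211.]
 enclosing 0.5257198214530945 -0.17573745548725128 0.05281135439872742
side outline bbox [290. 225.] [332. 281.]
 enclosing 0.5351648926734924 -0.20130178332328796 0.08790119737386703
```

View pics/crop2.png

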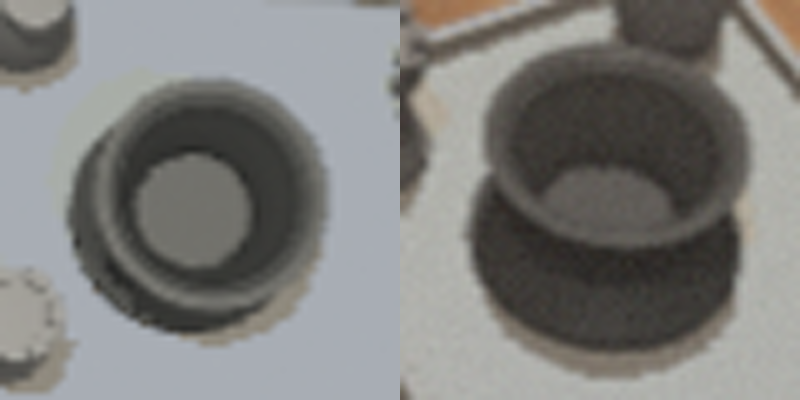

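Rim in top crop (212,194) → about (316.5,188.7), side crop (217,144). Moving over the lantern while solving the stand position next.

Request:
jog_arm(deltas=[0,0,0,20,-20,40,1,0,0,0,55,-57,60,1,0,0,0,90,-93,60,1,0,0,0,125,-130,60,1,0,0,0,160,-166,60,1,0,0,0,195,-204,60,1,0,0,0,230,-241,60,1,0,0,0,265,-278,60,1,0,0,0,300,-315,60,1,0,0,0,335,-352,60,1,0,0,0,370,-389,60,1,0,0,0,391,-414,60,1,0,0,0,391,-414,40,1,0,0,0,391,-414,40,1])

```text
clock: 1.5
position: [0.5613, 0.1334, 0.2499]
ee_rot: [-0.003, 0.152, 0.988, -0.001]
contact_force: [0.1, 0.9, -0.4]
width: 0.0853
gripper_force: 0.0
```

```bash
python3 - <<'E'
from h import *
k=60/400
a=lambda p:[285+(p[0]+.5)*k-.5,160+(p[1]+.5)*k-.5]
b=lambda p:[280+(p[0]+.5)*k-.5,225+(p[1]+.5)*k-.5]
z=.0605
e=onz("top",[a(p) for p in((97,194),(328,194),(212,78),(212,310))],z);print(e.round(4).tolist(),(e[0]+e[1])/2,(e[2]+e[3])/2)
e=onz("side",[b(p) for p in((85,144),(350,144),(217,42),(217,245))],z);print(e.round(4).tolist(),(e[0]+e[1])/2,(e[2]+e[3])/2)
# floor disc of dish (50 mm across at z=.006+.026)
print("dish floor",onz("top",[a((193,211))],.032))
print(manip.get_state()["position"],manip.get_state()["qpos"],manip.get_state()["clock"])
E
```

```text
[[0.5315, -0.1357, 0.0605], [0.5308, -0.2254, 0.0605], [0.577, -0.1824, 0.0605], [0.486, -0.1783, 0.0605]] [ 0.53111845 -0.18055522  0.0605    ] [ 0.53153206 -0.18030592  0.0605    ]
[[0.4922, -0.1595, 0.0605], [0.5691, -0.2059, 0.0605], [0.5586, -0.1447, 0.0605], [0.5046, -0.2176, 0.0605]] [ 0.53065665 -0.18270658  0.0605    ] [ 0.53158349 -0.18118338  0.0605    ]
dish floor [[ 0.52954341 -0.17841619  0.032     ]]
[0.56133371 0.13339788 0.24991868] [ 1.12493715e-01  2.65028934e-01  1.42948788e+00  3.71740915e-04
  1.45389324e+00 -1.15294564e+00] 1.5
```

Request:
jog_arm(deltas=[0,0,0,0,0,-40,1,0,0,0,0,0,-80,1,0,0,0,0,0,-105,1,0,0,0,0,0,-111,1,0,0,0,0,0,-111,0.8,0,0,0,0,0,-111,0.6,0,0,0,0,0,-111,0.5,0,0,0,0,0,-111,0.5,0,0,0,0,0,-111,0.5], grip_force=50)

```text
clock: 2.4
position: [0.5639, 0.1354, 0.1445]
ee_rot: [0.002, 0.151, 0.989, 0.001]
contact_force: [-1.0, 0.6, 7.0]
width: 0.0591
gripper_force: 54.7
```

```bash
python3 - <<'E'
from h import *
s=imaging.get_image("side");t=imaging.get_image("top")
cv2.imwrite("pics/g1.png",np.hstack([cv2.resize(s[90:210,190:310],(400,400),interpolation=cv2.INTER_CUBIC),cv2.resize(t[120:220,140:240],(400,400),interpolation=cv2.INTER_CUBIC)]))
print(manip.get_state())
E
```

```text
{'clock': 2.5, 'qpos': array([ 1.15186529e-01,  3.26289239e-01,  1.60776349e+00,  7.84678003e-04,
        1.20285240e+00, -1.15301981e+00]), 'qd': array([-0.00012561, -0.00012703, -0.00059843, -0.00132564,  0.00072706,
        0.00120421]), 'effort': array([-6.32487740e-01, -3.93332398e+01, -2.07253915e+01, -3.48025924e-01,
       -1.20239393e-01,  1.68852234e-02]), 'position': array([0.56396748, 0.13539531, 0.14449641]), 'ee_rot': array([2.16454316e-03, 1.50856698e-01, 9.88552795e-01, 9.70678879e-04]), 'contact_force': array([-0.70430188,  1.90255085,  6.47419163]), 'moment': array([ 0.09535504,  0.0675838 , -0.04300736]), 'gripper_force': 54.675446916371584, 'width': 0.059043979896732594}
```

View pics/g1.png

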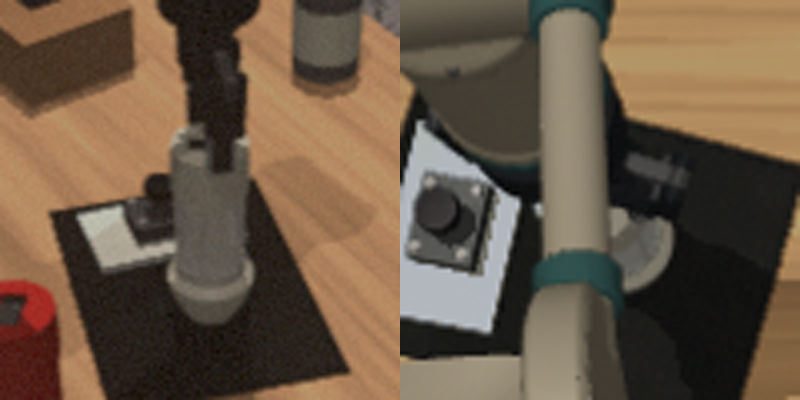

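Request:
jog_arm(deltas=[0,0,0,0,0,15,0.5,0,0,0,0,0,45,0.5,0,0,0,0,0,80,0.5,0,0,0,0,0,105,0.5,0,0,0,-1,-10,110,0.5,0,0,0,-4,-40,110,0.5,0,0,0,-7,-75,110,0.5,0,0,0,-11,-110,110,0.5,0,0,0,-14,-145,110,0.5,0,0,0,-17,-180,110,0.5,0,0,0,-21,-215,110,0.5,0,0,0,-24,-250,110,0.5,0,0,0,-27,-285,110,0.5,0,0,0,-30,-308,110,0.5,0,0,0,-30,-316,110,0.5,0,0,0,-30,-316,110,0.5,0,0,0,-30,-316,110,0.5])

```text
clock: 4.2
position: [0.5318, -0.18, 0.2511]
ee_rot: [-0.001, 0.151, 0.989, 0.001]
contact_force: [-0.8, 0.7, -6.1]
width: 0.0587
gripper_force: 56.5
```

```bash
python3 - <<'E'
from h import *
s=imaging.get_image("side");t=imaging.get_image("top");cv2.imwrite("pics/s2.png",s);cv2.imwrite("pics/t2.png",t)
cv2.imwrite("pics/g2.png",np.hstack([cv2.resize(s[110:290,230:410],(400,400),interpolation=cv2.INTER_CUBIC),cv2.resize(t[130:250,250:370],(400,400),interpolation=cv2.INTER_CUBIC)]))
st=manip.get_state();print(st["position"],st["ee_rot"],st["contact_force"],st["moment"],st["width"])
E
```

```text
[ 0.53225658 -0.17970503  0.25168878] [-5.02029860e-04  1.50153569e-01  9.88662379e-01  5.94691266e-04] [ 0.00884679 -0.04594443 -6.2536091 ] [0.02128894 0.02840253 0.01720964] 0.05828010764254003
```

View pics/g2.png

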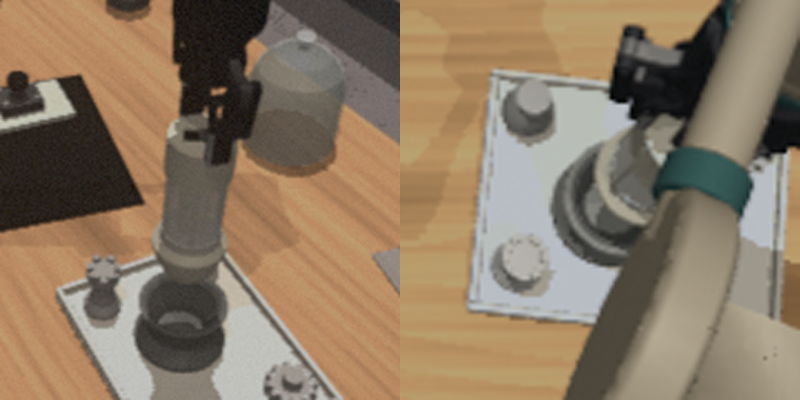

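```bash
python3 - <<'E'
from h import *
c=np.array([.531,-.1808])
for z in(.110,.1485,.28,):
    p=proj("side",[*c,z])[0]; th=np.linspace(0,6.28,60);r={.110:.02,.1485:.036,.28:.031}[z]
    q=proj("side",np.c_[c[0]+r*np.cos(th),c[1]+r*np.sin(th),np.full(60,z)])
    print(z,"crop px",((p-[230,110])*400/180).round(0),"u range",((q[:,0].min()-230)*400/180).round(0),((q[:,0].max()-230)*400/180).round(0),"v",((q[:,1].min()-110)*400/180).round(0),((q[:,1].max()-110)*400/180).round(0))
    q=proj("top",np.c_[c[0]+r*np.cos(th),c[1]+r*np.sin(th),np.full(60,z)])
    print("  top u",((q[:,0].min()-250)*400/120).round(0)+400,((q[:,0].max()-250)*400/120).round(0)+400,"v",((q[:,1].min()-130)*400/120).round(0),((q[:,1].max()-130)*400/120).round(0))
E
```

```text
0.11 crop px [186. 268.] u range 166.0 206.0 v 253.0 283.0
  top u 609.0 663.0 v 157.0 210.0
0.1485 crop px [189. 241.] u range 152.0 227.0 v 214.0 268.0
  top u 596.0 699.0 v 123.0 224.0
0.28 crop px [203. 134.] u range 167.0 239.0 v 112.0 157.0
  top u 645.0 750.0 v 77.0 179.0
```

Request:
jog_arm(deltas=[0,0,0,0,0,-20,0.5,0,0,0,0,0,-45,0.5,0,0,0,0,0,-60,0.5,0,0,0,0,0,-68,0.5,0,0,0,0,0,-73,0.5,0,0,0,0,0,-76,0.5,0,0,0,0,0,-78,0.5,0,0,0,0,0,-80,0.5,0,0,0,0,0,-80,0.5])

```text
clock: 5.2
position: [0.5327, -0.1812, 0.1724]
ee_rot: [0.0, 0.151, 0.989, -0.0]
contact_force: [-0.0, 0.4, -6.9]
width: 0.0587
gripper_force: 56.5
```

Request:
jog_arm(deltas=[0,0,0,0,0,-2,0.5,0,0,0,0,0,-4,0.5,0,0,0,0,0,-5,0.5,0,0,0,0,0,-6,0.5,0,0,0,0,0,-7,0.5,0,0,0,0,0,-7,0.5])

```text
clock: 5.8
position: [0.5326, -0.181, 0.1652]
ee_rot: [0.0, 0.151, 0.989, 0.0]
contact_force: [-0.1, -0.1, -5.1]
width: 0.0589
gripper_force: 56.6
```

Request:
jog_arm(deltas=[0,0,0,0,0,-1,0.5,0,0,0,0,0,-2,0.5,0,0,0,0,0,-2,0.5])

```text
clock: 6.1
position: [0.5335, -0.1814, 0.1649]
ee_rot: [0.002, 0.151, 0.989, -0.0]
contact_force: [-0.4, 0.4, 4.8]
width: 0.0588
gripper_force: 57.5
```

Request:
jog_arm(deltas=[0,0,0,0,0,-1,0.5,0,0,0,0,0,-1,0.5,0,0,0,0,0,-1,0.75,0,0,0,0,0,-1,1,0,0,0,0,0,-1,1,0,0,0,0,0,-1,1,0,0,0,0,0,0,1,0,0,0,0,0,0,1])

```text
clock: 6.9
position: [0.5325, -0.1812, 0.1631]
ee_rot: [-0.0, 0.151, 0.989, 0.0]
contact_force: [-0.5, -0.6, 0.4]
width: 0.0852
gripper_force: 0.0
```

Request:
jog_arm(deltas=[0,0,0,0,0,20,1,0,0,0,0,0,55,1,0,0,0,0,0,90,1,0,0,0,0,0,110,1,0,0,0,0,40,110,0.5,0,0,0,0,85,110,0,0,0,0,0,130,110,0,0,0,0,0,170,110,0,0,0,0,0,200,110,0,0,0,0,0,210,110,0,0,0,0,0,210,110,0,0,0,0,0,210,110,0])

```text
clock: 8.1
position: [0.5326, 0.0279, 0.2731]
ee_rot: [0.0, 0.151, 0.989, -0.001]
contact_force: [0.1, -0.4, -0.1]
width: 0.0001
gripper_force: 0.0
```

```bash
python3 - <<'E'
from h import *
s=imaging.get_image("side");t=imaging.get_image("top");cv2.imwrite("pics/s3.png",s);cv2.imwrite("pics/t3.png",t)
cv2.imwrite("pics/g3.png",np.hstack([cv2.resize(s[170:290,250:370],(400,400),interpolation=cv2.INTER_CUBIC),cv2.resize(t[150:230,280:360],(400,400),interpolation=cv2.INTER_CUBIC)]))
st=manip.get_state();print(st["position"],st["width"])
th=np.linspace(0,2*np.pi,90);c=[.531,-.1808]
for z,r in((.1933,.031),(.0605,.046)):
    P=np.c_[c[0]+r*np.cos(th),c[1]+r*np.sin(th),np.full(90,z)]
    for cam,o,k,x in(("side",[250,170],400/120,0),("top",[280,150],5,400)):
        q=(proj(cam,P)-o+.5)*k-.5;print(z,cam,q[:,0].min().round()+x,q[:,0].max().round()+x,q[:,1].min().round(),q[:,1].max().round())
E
```

```text
[0.53263039 0.02744471 0.27303361] -6.733117029226501e-05
0.1933 side 175.0 276.0 77.0 146.0
0.1933 top 576.0 716.0 72.0 210.0
0.0605 side 139.0 276.0 203.0 307.0
0.0605 top 496.0 674.0 108.0 284.0
```

View pics/g3.png

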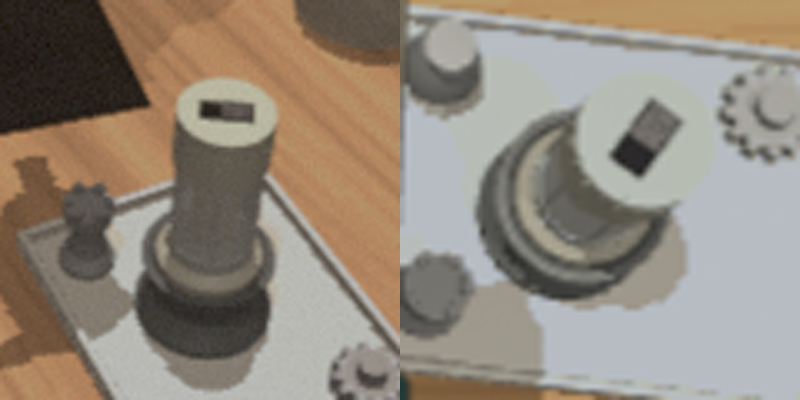

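```bash
python3 - <<'E'
from h import *
f=lambda p:[280+(p[0]-400+.5)/5-.5,150+(p[1]+.5)/5-.5]
q=onz("top",[f(p) for p in((669,110.5),(625,165),(660,122),(644,141))],.1935);d=q[1]-q[0]
print(np.linalg.norm(d),np.degrees(np.arctan2(d[1],d[0])),(q[0]+q[1])/2,"thumb",q[2],"head",q[3])
E
```

```text
0.03211535146896489 139.54971707811393 [ 0.53233279 -0.18121336  0.1935    ] thumb [ 0.53936683 -0.18733599  0.1935    ] head [ 0.53083565 -0.17976627  0.1935    ]
```

Request:
jog_arm(deltas=[0,0,0,0,-25,0,0,0,0,0,1,-65,0,0,0,0,0,1,-105,0,0,0,0,0,2,-145,0,0,0,0,0,3,-180,0,0,0,0,0,3,-205,0,0,0,0,0,3,-212,0,0,0,0,0,3,-212,-30,0,0,0,0,3,-212,-50,0,0,0,0,3,-212,-58,0,0,0,0,3,-212,-62,0,0,0,0,3,-212,-62,0])

```text
clock: 9.4
position: [0.5356, -0.183, 0.2114]
ee_rot: [0.0, 0.151, 0.989, 0.0]
contact_force: [0.0, -0.2, 0.5]
width: -0.0003
gripper_force: 0.0
```

Request:
jog_arm(deltas=[0,0,0,1,-1,-3,0,0,0,0,1,-1,-4,0,0,0,0,1,-1,-5,0,0,0,0,1,-1,-5,0])

```text
clock: 9.8
position: [0.5366, -0.1841, 0.2063]
ee_rot: [0.0, 0.151, 0.989, -0.0]
contact_force: [0.1, 0.8, 0.8]
width: -0.0004
gripper_force: 0.0
```

Request:
jog_arm(deltas=[0,0,0,0,0,-0.7,0,0,0,0,0,0,-1.3,0,0,0,0,0,0,-1.3,0])

```text
clock: 10.1
position: [0.5364, -0.1841, 0.2047]
ee_rot: [-0.0, 0.151, 0.989, 0.0]
contact_force: [0.4, -0.2, -0.4]
width: 0.0002
gripper_force: 0.0
```

Request:
jog_arm(deltas=[0,0,0,0,0,-0.7,0,0,0,0,0,0,-1,0,0,0,0,0,0,-1,0])

```text
clock: 10.4
position: [0.5364, -0.1841, 0.2037]
ee_rot: [-0.0, 0.151, 0.989, 0.0]
contact_force: [0.4, 0.3, 0.5]
width: 0.0001
gripper_force: 0.0
```

Request:
jog_arm(deltas=[0,0,0,0,0,-0.7,0,0,0,0,0,0,-1.2,0,0,0,0,0,0,-1.2,0])

```text
clock: 10.7
position: [0.5364, -0.1841, 0.2025]
ee_rot: [-0.0, 0.151, 0.989, 0.0]
contact_force: [-0.7, 0.3, -0.7]
width: 0.0002
gripper_force: 0.0
```

Request:
jog_arm(deltas=[0,0,0,0,0,-0.7,0,0,0,0,0,0,-1.2,0,0,0,0,0,0,-1.2,0])

```text
clock: 11.0
position: [0.5364, -0.1841, 0.2013]
ee_rot: [-0.0, 0.151, 0.989, 0.0]
contact_force: [-0.2, -0.7, -1.1]
width: -0.0001
gripper_force: 0.0
```

```bash
python3 - <<'E'
from h import *
s=imaging.get_image("side");t=imaging.get_image("top");cv2.imwrite("pics/s4.png",s)
cv2.imwrite("pics/g4.png",np.hstack([cv2.resize(s[155:235,280:360],(400,400),interpolation=cv2.INTER_CUBIC),cv2.resize(t[130:230,270:370],(400,400),interpolation=cv2.INTER_CUBIC)]))
print((proj("side",[[.5364,-.1841,z] for z in(.1903,.1953)])-[280,155])*5)
E
```

```text
[[200.39136862 245.04286127]
 [201.55040349 236.22958095]]
```

View pics/g4.png

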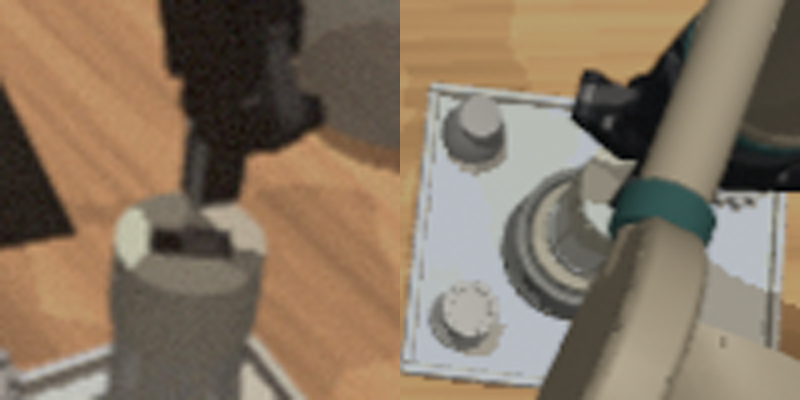

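Side view shows the closed fingertips ending at crop (215,205), above the thumb piece at (207,240), so there is still a gap; I'll keep descending under force watch.

Request:
jog_arm(deltas=[0,0,0,0,0,-1,0,0,0,0,0,0,-2,0,0,0,0,0,0,-3,0,0,0,0,0,0,-3,0])

```text
clock: 11.5
position: [0.5364, -0.1841, 0.1982]
ee_rot: [-0.0, 0.151, 0.989, 0.0]
contact_force: [0.3, 0.3, 0.4]
width: 0.0002
gripper_force: 0.0
```

```bash
python3 - <<'E'
from h import *
o,d=ray("side",[[323,195.6]]);d=d[0]
# nearest point to vertical axis
a=np.array([.5364,-.1841])-o[:2];k=a@d[:2]/(d[:2]@d[:2]);print("tip now",o+k*d)
o,d=ray("side",[[256.6,141]]);d=d[0];a=np.array([.552,.098])-o[:2];k=a@d[:2]/(d[:2]@d[:2]);print("tip grip",o+k*d)
E
```

```text
tip now [ 0.53904987 -0.18654418  0.21448001]
tip grip [0.55287419 0.09747614 0.17226393]
```

Request:
jog_arm(deltas=[0,0,0,0,0,-2,0,0,0,0,0,0,-4,0,0,0,0,0,0,-6,0,0,0,0,0,0,-6,0])

```text
clock: 11.9
position: [0.5362, -0.184, 0.192]
ee_rot: [-0.0, 0.151, 0.989, 0.0]
contact_force: [-0.4, -0.6, -1.0]
width: -0.0003
gripper_force: 0.0
```

Request:
jog_arm(deltas=[0,0,0,0,0,-1,0,0,0,0,0,0,-2,0,0,0,0,0,0,-3,0,0,0,0,0,0,-3,0])

```text
clock: 12.3
position: [0.5364, -0.1841, 0.1893]
ee_rot: [-0.0, 0.151, 0.989, 0.0]
contact_force: [-1.0, 1.0, -0.8]
width: -0.0
gripper_force: 0.0
```

Request:
jog_arm(deltas=[0,0,0,0,0,-1,0,0,0,0,0,0,-2,0,0,0,0,0,0,-2,0])

```text
clock: 12.6
position: [0.5364, -0.1841, 0.1872]
ee_rot: [-0.0, 0.151, 0.989, 0.0]
contact_force: [-0.1, -0.6, -0.6]
width: 0.0002
gripper_force: 0.0
```

Request:
jog_arm(deltas=[0,0,0,0,0,-1,0,0,0,0,0,0,-2,0,0,0,0,0,0,-2,0])

```text
clock: 12.9
position: [0.5364, -0.1841, 0.1853]
ee_rot: [-0.0, 0.151, 0.989, 0.0]
contact_force: [-0.2, -0.2, 0.4]
width: -0.0001
gripper_force: 0.0
```

```bash
python3 - <<'E'
from h import *
s=imaging.get_image("side");cv2.imwrite("pics/s5.png",s)
cv2.imwrite("pics/g5.png",cv2.resize(s[155:255,270:370],(600,600),interpolation=cv2.INTER_CUBIC))
E
```

```text
(no output)
```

View pics/g5.png

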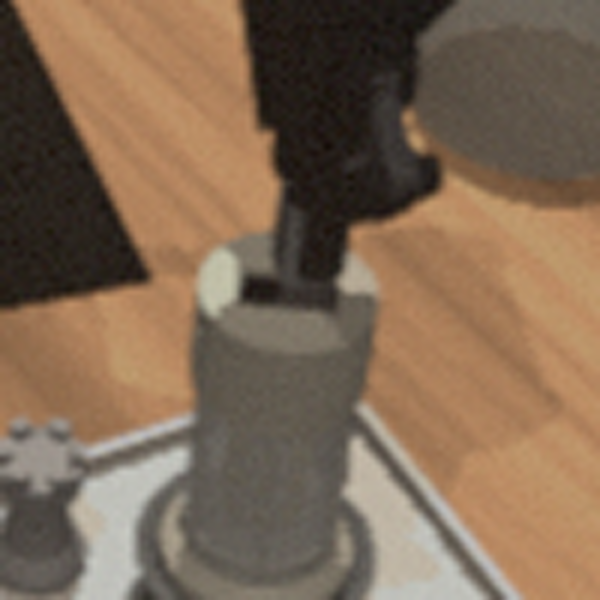

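The tip (crop (312,280)) is now only just above the thumb piece (305,290), a few mm to go.

Request:
jog_arm(deltas=[0,0,0,0,0,-0.7,0,0,0,0,0,0,-1.5,0,0,0,0,0,0,-1.5,0])

```text
clock: 13.25
position: [0.5364, -0.1841, 0.1838]
ee_rot: [-0.0, 0.151, 0.989, 0.0]
contact_force: [-0.6, -1.0, -0.1]
width: 0.0003
gripper_force: 0.0
```

Request:
jog_arm(deltas=[0,0,0,0,0,-0.7,0,0,0,0,0,0,-1.5,0,0,0,0,0,0,-1.5,0])

```text
clock: 13.55
position: [0.5364, -0.1841, 0.1823]
ee_rot: [-0.0, 0.151, 0.989, 0.0]
contact_force: [-0.2, 0.1, 0.0]
width: 0.0003
gripper_force: 0.0
```

Request:
jog_arm(deltas=[0,0,0,0,0,-0.7,0,0,0,0,0,0,-1.2,0,0,0,0,0,0,-1.2,0])

```text
clock: 13.85
position: [0.5364, -0.1841, 0.1811]
ee_rot: [-0.0, 0.151, 0.989, 0.0]
contact_force: [-1.0, 0.2, -0.1]
width: 0.0003
gripper_force: 0.0
```

Request:
jog_arm(deltas=[0,0,0,0,0,-0.7,0,0,0,0,0,0,-1.2,0,0,0,0,0,0,-1.2,0])

```text
clock: 14.15
position: [0.5364, -0.1841, 0.1799]
ee_rot: [-0.0, 0.151, 0.989, 0.0]
contact_force: [-0.5, -0.3, 0.6]
width: -0.0003
gripper_force: 0.0
```

Request:
jog_arm(deltas=[0,0,0,0,0,-0.7,0,0,0,0,0,0,-1.2,0,0,0,0,0,0,-1.2,0])

```text
clock: 14.45
position: [0.5364, -0.1841, 0.1787]
ee_rot: [-0.0, 0.151, 0.989, 0.0]
contact_force: [0.4, -0.1, 0.3]
width: -0.0002
gripper_force: 0.0
```

Request:
jog_arm(deltas=[0,0,0,0,0,-0.7,0,0,0,0,0,0,-1.2,0,0,0,0,0,0,-1.2,0])

```text
clock: 14.75
position: [0.5364, -0.1841, 0.1775]
ee_rot: [-0.0, 0.151, 0.989, 0.0]
contact_force: [0.6, 0.1, -0.1]
width: -0.0003
gripper_force: 0.0
```

```bash
python3 - <<'E'
from h import *
s=imaging.get_image("side");cv2.imwrite("pics/s6.png",s);s0=cv2.imread("pics/s3.png")
a=[cv2.resize(i[175:225,300:350],(400,400),interpolation=cv2.INTER_CUBIC) for i in(s0,s)]
cv2.imwrite("pics/g6.png",np.hstack(a))
print((proj("side",[[.5364,-.1841,.1953],[.531,-.1808,.1933]])-[300,175]+.5)*8)
E
```

```text
[[166.48064558 221.96732953]
 [141.12237755 227.54413586]]
```

View pics/g6.png

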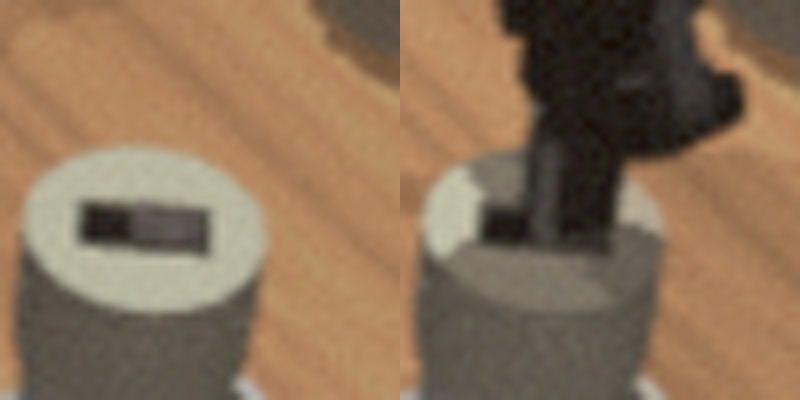

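The tip covers the thumb piece now (right half, (570,235) against the thumb at (170,228) in the left half); contact is imminent.

Request:
jog_arm(deltas=[0,0,0,0,0,-0.6,0,0,0,0,0,0,-1.2,0,0,0,0,0,0,-1.2,0])

```text
clock: 15.1
position: [0.5369, -0.1843, 0.1772]
ee_rot: [0.001, 0.151, 0.989, -0.0]
contact_force: [-0.7, 1.0, 4.8]
width: 0.0002
gripper_force: 2.3
```

Request:
jog_arm(deltas=[0,0,0,-1,1,-0.3,0,0,0,0,-2.5,2,-0.3,0,0,0,0,-4,3,-0.3,0,0,0,0,-5.5,4.5,-0.3,0,0,0,0,-7,5.5,-0.3,0,0,0,0,-8,6.5,-0.3,0,0,0,0,-9,7.5,-0.3,0,0,0,0,-10,8,-0.3,0,0,0,0,-11,9,-0.3,0,0,0,0,-11,9,-0.3,0])

```text
clock: 16.1
position: [0.5265, -0.1756, 0.1771]
ee_rot: [0.002, 0.151, 0.989, -0.0]
contact_force: [1.2, -1.1, 5.5]
width: -0.0004
gripper_force: 2.8
```

Request:
jog_arm(deltas=[0,0,0,-0.8,0.6,0,0,0,0,0,-1.6,1.2,0,0,0,0,0,-1.6,1.2,0,0])

```text
clock: 16.4
position: [0.5253, -0.1746, 0.1771]
ee_rot: [0.002, 0.151, 0.989, -0.0]
contact_force: [2.7, -1.6, 5.0]
width: -0.0001
gripper_force: 2.7
```

Resistance rose to about 3 N, so it is at the end stop. Backing off straight up, then checking numerically.

Request:
jog_arm(deltas=[0,0,0,0.8,-0.6,0,0,0,0,0,0.8,-0.6,3,0,0,0,0,0.8,-0.6,20,0,0,0,0,0,0,60,0,0,0,0,0,0,95,0,0,0,0,0,40,95,0,0,0,0,0,85,95,0,0,0,0,0,130,95,0,0,0,0,0,170,95,0,0,0,0,0,200,95,0,0,0,0,0,205,95,0,0,0,0,0,205,95,0])

```text
clock: 17.6
position: [0.5232, 0.0317, 0.2705]
ee_rot: [-0.001, 0.15, 0.989, -0.0]
contact_force: [-0.5, -0.3, -0.4]
width: -0.0
gripper_force: 0.0
```

```bash
python3 - <<'E'
from h import *
t=imaging.get_image("top");s=imaging.get_image("side");t0=cv2.imread("pics/t3.png");s0=cv2.imread("pics/s3.png")
print(manip.get_state()["position"],manip.get_state()["contact_force"])
for n,a,b,(x0,y0,x1,y1) in(("top",t0,t,(280,150,370,235)),("side",s0,s,(250,180,385,325))):
    d=np.abs(a.astype(int)-b).max(2)[y0:y1,x0:x1];ys,xs=np.where(d>50);print(n,"changed",len(xs),(xs.min()+x0,xs.max()+x0,ys.min()+y0,ys.max()+y0) if len(xs) else "")
def ring(im): # brightness profile along slot
    c=np.array([.531,-.1805]);u=np.array([np.cos(np.radians(141)),np.sin(np.radians(141))])
    P=[[*(c+u*k/1000),.1935] for k in range(-20,21,2)]
    q=proj("top",P).astype(np.float32);g=cv2.cvtColor(im,cv2.COLOR_BGR2GRAY)
    return cv2.remap(g,q[:,0].reshape(1,-1),q[:,1].reshape(1,-1),cv2.INTER_LINEAR)[0].tolist()
print(ring(t0));print(ring(t))
for im in(t0,t):
    g=cv2.cvtColor(im,cv2.COLOR_BGR2GRAY)[160:196,312:346];m=(g<85).astype(np.uint8);n,l,st,ce=cv2.connectedComponentsWithStats(m);print([(st[i,4],(ce[i]+[312,160]).round(1)) for i in range(1,n) if st[i,4]>8])
E
```

```text
[0.52365075 0.03019352 0.2706989 ] [ 0.83993466 -0.39113842 -0.57457668]
top changed 172 (np.int64(280), np.int64(334), np.int64(151), np.int64(234))
side changed 163 (np.int64(250), np.int64(331), np.int64(201), np.int64(281))
[185, 152, 114, 112, 107, 103, 107, 107, 111, 108, 101, 73, 45, 42, 42, 43, 43, 57, 117, 179, 184]
[184, 177, 145, 80, 46, 42, 43, 43, 53, 87, 106, 110, 107, 112, 111, 103, 104, 102, 86, 125, 168]
[(np.int32(42), array([326.4, 180.4])), (np.int32(21), array([318.5, 190.7]))]
[(np.int32(39), array([330.4, 174.5])), (np.int32(47), array([318.1, 190.4])), (np.int32(10), array([330.4, 193.7]))]
```

```bash
python3 - <<'E'
from h import *
t=imaging.get_image("top");s=imaging.get_image("side")
for n,im,(x0,y0,x1,y1) in(("top",t,(280,150,370,235)),("side",s,(250,180,385,325))):
    a=cv2.imread(f"pics/{n[0]}3.png");d=(np.abs(a.astype(int)-im).max(2)>50).astype(np.uint8)[y0:y1,x0:x1]
    k,l,st,ce=cv2.connectedComponentsWithStats(d,connectivity=8)
    print(n,[(st[i].tolist(),(ce[i]+[x0,y0]).round().tolist()) for i in range(1,k) if st[i,4]>3])
    f=(lambda q,b:cv2.phaseCorrelate(*[np.float32(cv2.cvtColor(z,cv2.COLOR_BGR2GRAY)[b[1]:b[3],b[0]:b[2]]) for z in(a,q)],cv2.createHanningWindow((b[2]-b[0],b[3]-b[1]),cv2.CV_32F)))
    print(f(im,(290,160,350,215) if n=="top" else (285,185,340,285)))
E
```

```text
top [([0, 4, 2, 8, 10], [280.0, 158.0]), ([0, 15, 1, 13, 13], [280.0, 171.0]), ([48, 22, 7, 6, 27], [331.0, 175.0]), ([41, 28, 9, 8, 41], [326.0, 181.0]), ([38, 36, 6, 5, 8], [320.0, 188.0]), ([2, 51, 10, 3, 16], [286.0, 202.0]), ([15, 57, 10, 5, 18], [301.0, 208.0]), ([26, 65, 2, 5, 6], [307.0, 217.0]), ([0, 75, 2, 10, 17], [280.0, 229.0])]
((-0.4460232046650674, 0.47803738159047526), 0.8682693756951226)
side [([59, 21, 1, 4, 4], [309.0, 202.0]), ([61, 21, 5, 3, 10], [313.0, 202.0]), ([70, 22, 4, 3, 8], [321.0, 203.0]), ([75, 22, 1, 5, 5], [325.0, 204.0]), ([10, 37, 10, 11, 30], [264.0, 222.0]), ([1, 39, 5, 9, 18], [254.0, 223.0]), ([29, 49, 3, 2, 5], [280.0, 229.0]), ([31, 74, 9, 16, 36], [285.0, 261.0]), ([0, 81, 6, 9, 20], [252.0, 266.0])]
((-0.40594884995956804, 0.08239969565992311), 0.9242777449289957)
```

```bash
python3 -c "
from rig import manip;print(manip.sign_off())"
```

```text
the job is handed in; nothing more can be done
None
```

The lantern is seated upright in the stand and was let go, then its switch was slid to the on end and the job was handed in at about 18 s of the 53 s allowed; the last camera images show the thumb piece at the on end, the lantern still seated, and only arm-shadow changes on the tray.

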